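Find the firm clamp pad and set it in the gluing jig

TASK

Going along the rack from the robot's left to its right, press the rubber cushion of each of the three clamp pads straight down by about 5 mm, hold it there a moment and feel how hard it pushes back, never squeezing one by more than 8 mm. Then set the one firm pad upright and fully home in the pocket of the gluing jig and let it go, leaving the two soft pads standing in their bays and everything else on the bench alone.

Things in the scene. Friction and masses are not known exactly. Their poses are not given: they have to be found in the camera images.
- pad_a: one of three look-alike clamp pads, one firm and two soft, in any order: pale wooden block 30 (its x) x 50 (its y) x 36 mm high, about 0.1 kg, with an upright round black rubber cushion, 24 mm across, in the middle of its top. Cushions are worn unequally: the free crown stands 48 to 56 mm above the origin (12 to 20 mm above the block). Origin: centre of the block's underside; z up.
- cushion_a (a joint): how far pad_a's rubber cushion is squeezed down, in m: 0 free, grows when pressed, 0.011 against its stop. It begins to give at about 1 N; squeezed by 5 mm a soft one pushes back with 4.5 to 6 N, the firm one with about 11 N. Over 8 mm spoils it. It springs back when let go.
- pad_b: one of three look-alike clamp pads, one firm and two soft, in any order: pale wooden block 30 (its x) x 50 (its y) x 36 mm high, about 0.1 kg, with an upright round black rubber cushion, 24 mm across, in the middle of its top. Cushions are worn unequally: the free crown stands 48 to 56 mm above the origin (12 to 20 mm above the block). Origin: centre of the block's underside; z up.
- cushion_b (a joint): how far pad_b's rubber cushion is squeezed down, in m: 0 free, grows when pressed, 0.011 against its stop. It begins to give at about 1 N; squeezed by 5 mm a soft one pushes back with 4.5 to 6 N, the firm one with about 11 N. Over 8 mm spoils it. It springs back when let go.
- pad_c: one of three look-alike clamp pads, one firm and two soft, in any order: pale wooden block 30 (its x) x 50 (its y) x 36 mm high, about 0.1 kg, with an upright round black rubber cushion, 24 mm across, in the middle of its top. Cushions are worn unequally: the free crown stands 48 to 56 mm above the origin (12 to 20 mm above the block). Origin: centre of the block's underside; z up.
- cushion_c (a joint): how far pad_c's rubber cushion is squeezed down, in m: 0 free, grows when pressed, 0.011 against its stop. It begins to give at about 1 N; squeezed by 5 mm a soft one pushes back with 4.5 to 6 N, the firm one with about 11 N. Over 8 mm spoils it. It springs back when let go.
- rack: fixed low plywood board, 100 (its x) x 250 (its y) x 12 mm high; four dark battens, 11 mm wide and 8 mm high, part it into three bays along y, 75 mm apart, open front and back. Origin: centre of its underside. One pad stands in each bay, its x within 0.1 rad of the rack's x.
- bay_left (a point): centre of the floor of the rack's left bay (the +y end; left is the robot's left), 12 mm above the table; axes as the rack's
- bay_middle (a point): centre of the floor of the rack's middle bay (the centre one; left is the robot's left), 12 mm above the table; axes as the rack's
- bay_right (a point): centre of the floor of the rack's right bay (the -y end; left is the robot's left), 12 mm above the table; axes as the rack's
- jig: fixed gluing jig: pale board 120 (its x) x 160 (its y) x 10 mm with a pocket framed by a dark wooden rim 12 mm wide; at its +y end a folded-back steel toggle clamp 50 mm high, its black handle reaching 140 mm from the origin. Origin: centre of the board's underside. Rack and jig stand on opposite sides (left, right) of the bench, either way.
- pocket (a point): centre of the pocket's floor, 10 mm above the table; axes as the jig's. The pocket is 35 mm along x, 55 along y, 7 deep (rim's top 17 mm above the table): a pad goes in upright with 2.5 mm to spare on each side, its 50 mm side along y, either way round.
- pencil: loose yellow pencil, 8 mm thick, 170 long; not part of the job, to be left alone. Origin: centre of its underside as it lies.
- sanding_block: loose brown sanding block 90 x 45 x 28 mm; not part of the job, to be left alone. Origin: centre of its underside as it lies.
- brush: loose small glue brush; not part of the job, to be left alone. Origin: centre of its underside as it lies.
- scraper: loose flat steel cabinet scraper 110 x 50 x 4 mm; not part of the job, to be left alone. Origin: centre of its underside as it lies.
- glue_bottle: loose white glue bottle, 50 mm across, 130 high; not part of the job, to be left alone. Origin: centre of its underside as it lies.
- offcut: loose dark wooden offcut 70 x 30 x 20 mm; not part of the job, to be left alone. Origin: centre of its underside as it lies.
- tub: loose open white plastic tub, 110 mm across, 70 high; not part of the job, to be left alone. Origin: centre of its underside as it lies.
There are look-alikes about, which are no part of the job. What is shaped like the pad_b but blue is not meant. Leave any orange look-alike of the pad_c alone.

How it is judged:
On the way, in this order (a step that is already met when the one before it is completed fails the run):
1. the cushion of the pad in the left bay is held squeezed by 3.5 to 6.8 mm for 0.2 s (((horizontal distance between pad_a and bay_left below 0.03 m and value of joint cushion_a between 0.0035 and 0.0068 m) or (horizontal distance between pad_b and bay_left below 0.03 m and value of joint cushion_b between 0.0035 and 0.0068 m) or (horizontal distance between pad_c and bay_left below 0.03 m and value of joint cushion_c between 0.0035 and 0.0068 m))), for 0.2 s.
2. the cushion of the pad in the middle bay is held squeezed by 3.5 to 6.8 mm for 0.2 s (((horizontal distance between pad_a and bay_middle below 0.03 m and value of joint cushion_a between 0.0035 and 0.0068 m) or (horizontal distance between pad_b and bay_middle below 0.03 m and value of joint cushion_b between 0.0035 and 0.0068 m) or (horizontal distance between pad_c and bay_middle below 0.03 m and value of joint cushion_c between 0.0035 and 0.0068 m))), for 0.2 s.
3. the cushion of the pad in the right bay is held squeezed by 3.5 to 6.8 mm for 0.2 s (((horizontal distance between pad_a and bay_right below 0.03 m and value of joint cushion_a between 0.0035 and 0.0068 m) or (horizontal distance between pad_b and bay_right below 0.03 m and value of joint cushion_b between 0.0035 and 0.0068 m) or (horizontal distance between pad_c and bay_right below 0.03 m and value of joint cushion_c between 0.0035 and 0.0068 m))), for 0.2 s.
At the end, for the whole second after the job is handed in: the firm pad stands upright (within 0.08 rad) on the floor of the jig's pocket (underside within 2.5 mm of it, centre within 6 mm), the two soft pads stand upright within 20 mm of where they started, all cushions have sprung back (under 1.5 mm) and all pads are at rest (horizontal distance between pad_b and pocket below 0.006 m and z of pad_b in the frame of pocket below 0.0025 m and angle between each of pad_b, pad_a, pad_c's own z axis and vertical below 0.08 rad and distance of each of pad_a, pad_c from where it was at the start of the episode below 0.02 m and linear speed of each of pad_a, pad_b, pad_c below 0.02 m/s and value of joint each of cushion_a, cushion_b, cushion_c below 0.0015 m); the robot touches nothing.
It fails at once if a cushion is squeezed by more than 8 mm (value of joint any of cushion_a, cushion_b, cushion_c above 0.008 m).
It fails at once if a bystander is moved by more than 30 mm (distance of any of pencil, sanding_block, brush, scraper, glue_bottle, offcut, tub from where it was at the start of the episode above 0.03 m).
It fails at once if a soft pad is lifted or knocked more than 30 mm from its place (distance of any of pad_a, pad_c from where it was at the start of the episode above 0.03 m).
It also fails if it takes over 62 s, if anything falls off the work surface, if the arm or the gripper's body presses on something with over 40 N, if the wrist force passes 120 N, or if a joint passes its speed limit or range.

ROBOT

A 6-joint arm with a two-finger parallel gripper is mounted at the origin on the work surface. World frame = base frame: x ahead of the robot, y to its left, z up, the work surface at z = 0. Lengths are in m, angles in rad, forces in N, time in s.
With the tool pointing down it reaches from about 0.35 to 0.85 m from the base axis. Payload 8.1 kg.
Tool frame: the origin (TCP) lies between the finger pads; the fingertips stand 25 mm ahead of it and the grasp point (between the pads) lies 6 mm ahead of it; z points along the fingers, y is the direction in which the jaws open and shut (so a half turn about z gives the same grasp; the last joint's range is limited). The gripper opens to 85 mm and grips with 20 to 120 N. Pads are 22 mm wide; open, the fingers measure 114 mm over their backs; the gripper's body (76 mm by 85 mm) begins 54 mm behind the grasp point. The pads swing forward as they close: fully open they stand 13 mm farther back than shut.
Start: joints at [-1.273, 0.13, 1.488, -0, 1.523, -0.085], TCP at [0.224, -0.557, 0.256] pointing down, gripper open.
Joint ranges: [-2.96, 2.96], [-0.89, 2.26], [0.02, 2.5], [-1.34, 4.48], [0, 2.73], [-2.66, 2.66]. Speed limits (rad/s): [2.39, 2.39, 2.79, 3.14, 3.14, 3.14].

INTERFACE

Orientations are given as a 3x3 rotation matrix whose columns are the frame's x, y, z axes.
In Python, from station import sense, get_image, env gives the robot as it stands.
- The arm moves only by the shell command python3 -m handwheel 'ROWS' [FORCE]. ROWS is text: rows parted by semicolons, each of 7 numbers parted by spaces: the opening, from 0 (shut) to 1 (fully open), then the shift along the tool's x, y, z in mm, then the turn, a rotation vector about the tool's x, y, z in rad. A call has 1 to 10 rows; each row shifts and turns the commanded pose from where the row before left it, along the tool's axes as they then stand; what a row does not reach is not made up. A row lasts 1/12 s, in which the tool goes at most 41.7 mm and 7.16 degrees, less where a joint would pass 70% of its speed; a pose out of reach is approached as far as the arm can. A call with a gripper value outside its range is refused whole. The fingers move at their own pace and stop on an object; FORCE is the grip in N (left out, the last holds). Time passes only in rows, so rows that do not move let the fingers close. It gives the time, the measured TCP pose, the force and the opening at its end, in the units of the state.
- sense(): the state, without advancing time (a new reading comes with each control period).
- get_image(name): name is "side" or "top"; returns a dict with "image" (420x560x3 uint8, red, green, blue), "fx", "fy", "cx", "cy" (pixels), "k1" (the pictures are not rectified: a ray, as slopes to the right and down, at radius r is drawn at 1 + k1 r^2 times it, then the intrinsics apply), "R" (3x3) and "t" (3): a world point X has camera coordinates R X + t. Camera axes: x right, y down, z forward; pixel columns grow to the right and rows downward; lengths in m; the calibration is good to about 2 mm. A picture is of the moment at which its call begins. There is no depth.
- env.sign_off(): hands the job in, once; it reports no verdict.
The state is a dict: "time_s": time; "qpos": joint angles; "joint_velocities": joint speeds; "effort": joint torques, N m; "eef_pos": TCP position; "eef_rot": TCP orientation; "ft_force": force on the tool from outside, world axes, zero at the start; "ft_torque": the same for the moment, N m; "grip_width": finger opening in m.
Only numpy, scipy, OpenCV 4.12 (cv2) and the standard library are available. Lean on these libraries where they do the work, as an engineer would, in place of code of your own. Each camera call takes 0.05 s, during which the arm holds its last target.

## Working session

There is one attempt and no reset: what is moved stays moved. The work goes in short steps, Python scripts to look and compute and a shell command to move; the robot and the scene stay as the last step left them, time stands still between calls to the robot, and variables do not carry over. Pictures are saved under pics/ and viewed, and the job is handed in when it is done.

```bash
ls; mkdir -p pics; python3 - <<'E'
from station import sense,get_image
import cv2,numpy as np
s=sense();print({k:np.round(v,3).tolist() for k,v in s.items()})
for n in("side","top"):
    g=get_image(n);cv2.imwrite(f"pics/{n}0.png",g["image"][:,:,::-1])
    print(n,{k:np.round(g[k],4).tolist() for k in g if k!="image"})
E
```

```text
pics
{'time_s': 0.0, 'qpos': [-1.273, 0.131, 1.489, -0.0, 1.523, -0.085], 'joint_velocities': [-0.002, -0.0, 0.0, -0.0, -0.001, -0.0], 'effort': [-0.002, -56.942, -50.055, -0.0, 0.015, 0.0], 'eef_pos': [0.224, -0.556, 0.255], 'eef_rot': [[0.928, 0.373, -0.001], [0.373, -0.928, 0.002], [0.0, -0.002, -1.0]], 'ft_force': [0.214, -0.016, 0.469], 'ft_torque': [-0.008, -0.02, 0.002], 'grip_width': 0.086}
side {'fx': 435.2897, 'fy': 435.2897, 'cx': 273.3803, 'cy': 219.4681, 'k1': -0.0783, 'R': [[-0.9041, -0.4272, -0.0083], [-0.2482, 0.541, -0.8036], [0.3478, -0.7244, -0.5952]], 't': [0.5417, 0.1721, 0.9151]}
top {'fx': 385.9629, 'fy': 385.9629, 'cx': 272.3049, 'cy': 206.0996, 'k1': 0.0251, 'R': [[0.0305, -0.9995, -0.0121], [-0.9957, -0.0294, -0.0879], [0.0875, 0.0147, -0.9961]], 't': [0.0133, 0.5974, 1.0393]}
```

View pics/side0.png

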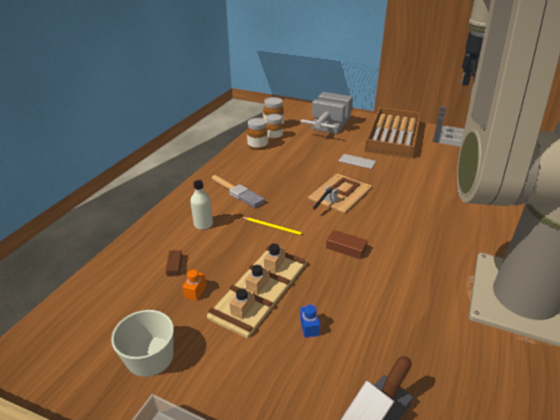

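View pics/top0.png

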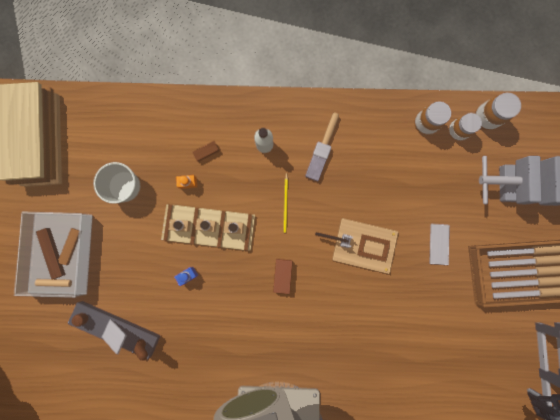

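The side view shows the rack (pads near (242,300), (257,277), (274,257)) and the jig (340,192). In the top view the rack is near (208,228) and the jig near (365,246), with its clamp on the left (+y) side. The blue decoy is at (186,276) and the orange one at (186,182). I'll enlarge the crops.

```bash
python3 - <<'E'
import cv2
t=cv2.imread("pics/top0.png");s=cv2.imread("pics/side0.png")
def c(im,x0,y0,x1,y1,k,n): cv2.imwrite(n,cv2.resize(im[y0:y1,x0:x1],None,fx=k,fy=k,interpolation=cv2.INTER_CUBIC))
c(t,155,195,265,260,7,"pics/t_rack.png")
c(t,310,205,410,280,7,"pics/t_jig.png")
c(s,200,235,320,335,6,"pics/s_rack.png")
E
```

```text
(no output)
```

View pics/t_rack.png

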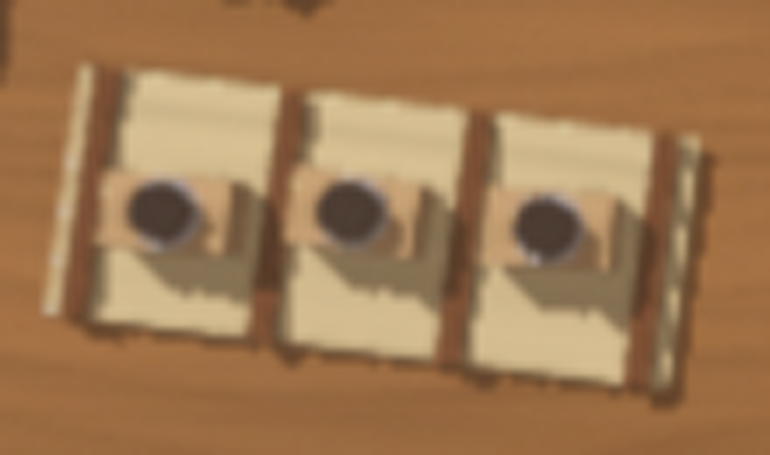

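View pics/t_jig.png

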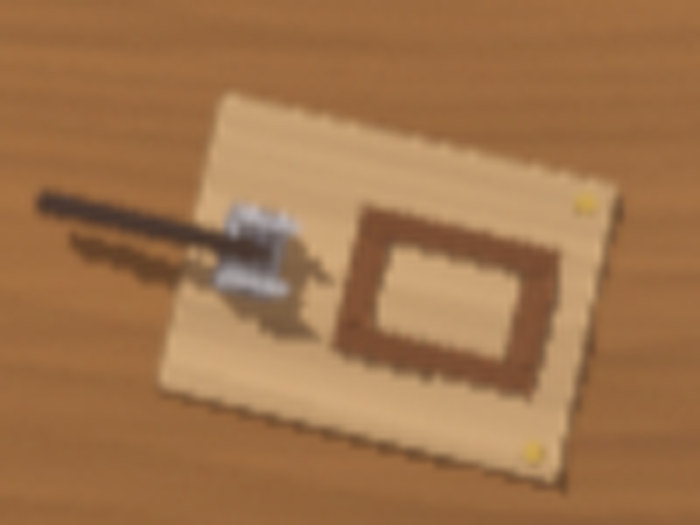

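View pics/s_rack.png

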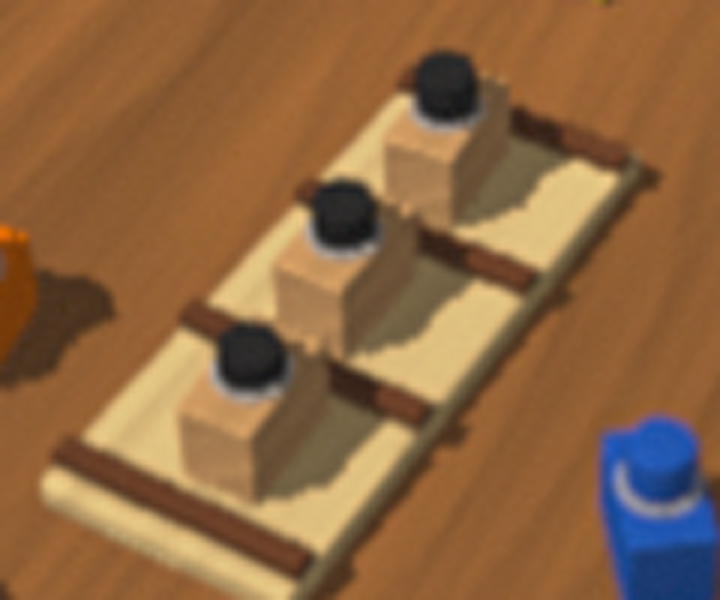

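```bash
cat > h.py <<'E'
import numpy as np, cv2
from scipy.optimize import least_squares
from station import sense,get_image
def load(g): return {k:(np.array(g[k]) if k in("R","t") else g[k]) for k in g if k!="image"}
def dist(c): return np.array([c["k1"],0,0,0,0.]),np.array([[c["fx"],0,c["cx"]],[0,c["fy"],c["cy"]],[0,0,1.]])
def proj(c,X):
    d,K=dist(c);return cv2.projectPoints(np.atleast_2d(X).astype(float),cv2.Rodrigues(c["R"])[0],c["t"],K,d)[0][:,0]
def ray(c,p):
    d,K=dist(c);u=cv2.undistortPoints(np.array(p,float).reshape(-1,1,2),K,d)[:,0]
    D=np.c_[u,np.ones(len(u))]@c["R"]; return -c["R"].T@c["t"],D
def plane(c,p,z):
    o,D=ray(c,p);return o+D*((z-o[2])/D[:,2])[:,None]
def pose(xy,yaw,L):
    R=np.array([[np.cos(yaw),-np.sin(yaw)],[np.sin(yaw),np.cos(yaw)]]);L=np.array(L,float)
    return np.c_[L[:,:2]@R.T+xy,L[:,2]]
def go(xyz,yangle=None):
    """delta in tool axes mm; turn about tool z to get tool-y direction angle"""
    s=sense();R=np.array(s["eef_rot"]);d=R.T@(np.array(xyz)-s["eef_pos"])*1000
    print("tool delta mm",d.round(1))
    if yangle is not None:
        a=np.arctan2(R[1,1],R[0,1]);print("turn z",-((yangle-a+np.pi)%(2*np.pi)-np.pi))
E
python3 - <<'E'
from h import *
T=load(get_image("top"));S=load(get_image("side"))
import pickle;pickle.dump((T,S),open("cams.pkl","wb"))
k=lambda pts,x0,y0,f:np.array(pts,float)/f+[x0-0.5+0.5/f,y0-0.5+.5/f]
rk=k([[80,65],[45,314],[702,135],[668,395]],155,195,7)
w=plane(T,rk,.012);print("rack top",w.round(4).tolist())
rs=k([[42,490],[305,595],[637,158],[410,95]],200,235,6);print("rack side",plane(S,rs,.012).round(4).tolist())
jg=k([[228,95],[162,385],[615,187],[560,485]],310,205,7);print("jig",plane(T,jg,.010).round(4).tolist())
ri=k([[368,207],[335,345],[560,252],[530,395]],310,205,7);print("rim",plane(T,ri,.017).round(4).tolist())
pk=k([[390,248],[375,330],[520,280],[505,360]],310,205,7);print("pock",plane(T,pk,.017).round(4).tolist())
ct=k([[160,212],[350,212],[547,229]],155,195,7); cs=k([[252,347],[345,206],[446,78]],200,235,6)
for a,b in zip(ct,cs):
    r=least_squares(lambda X:np.r_[proj(T,X)[0]-a,proj(S,X)[0]-b],[.5,.2,.06])
    print(a.round(1),b.round(1),r.x.round(4),r.fun.round(2))
for q in ([[108,170],[98,243],[232,182],[225,250]],[[300,170],[290,243],[420,185],[412,258]],[[490,188],[485,260],[615,195],[612,270]]):
    print("blk",plane(T,k(q,155,195,7),.048).round(4).tolist())
E
```

```text
rack top [[0.5955, 0.3296, 0.012], [0.4959, 0.338, 0.012], [0.5748, 0.0795, 0.012], [0.4713, 0.0894, 0.012]]
rack side [[0.5913, 0.3319, 0.012], [0.4906, 0.3334, 0.012], [0.4722, 0.0934, 0.012], [0.5679, 0.0964, 0.012]]
jig [[0.5702, -0.1642, 0.01], [0.4549, -0.1399, 0.01], [0.5384, -0.3171, 0.01], [0.4212, -0.2958, 0.01]]
rim [[0.5273, -0.2185, 0.017], [0.4729, -0.2062, 0.017], [0.512, -0.2936, 0.017], [0.456, -0.2821, 0.017]]
pock [[0.5115, -0.2273, 0.017], [0.4793, -0.2217, 0.017], [0.5006, -0.278, 0.017], [0.4693, -0.2723, 0.017]]
[177.4 224.9] [241.6 292.4] [0.5356 0.2821 0.0584] [ 0.09  0.23 -0.19 -0.02]
[204.6 224.9] [257.1 268.9] [0.5379 0.2095 0.0596] [ 0.06  0.16 -0.14 -0.01]
[232.7 227.3] [273.9 247.6] [0.5339 0.1341 0.0618] [ 0.01  0.02 -0.02 -0.  ]
blk [[0.5521, 0.306, 0.048], [0.5239, 0.3083, 0.048], [0.5489, 0.258, 0.048], [0.5227, 0.2593, 0.048]]
blk [[0.5543, 0.232, 0.048], [0.5261, 0.2345, 0.048], [0.5499, 0.1854, 0.048], [0.5217, 0.1872, 0.048]]
blk [[0.5495, 0.1583, 0.048], [0.5218, 0.1591, 0.048], [0.5483, 0.1101, 0.048], [0.5194, 0.1101, 0.048]]
```

```bash
R="0 0 0 10.5 0 0 -0.108"; python3 -m handwheel '0 0 0 10.5 0 0 -0.108; 0 0 0 10.5 0 0 -0.108; 0 0 0 10.5 0 0 -0.108; 0 0 0 10.5 0 0 -0.108; 0 0 0 10.5 0 0 -0.108; 0 0 0 10.5 0 0 -0.108; 0 0 0 10.5 0 0 -0.108; 0 0 0 10.5 0 0 -0.108; 0 0 0 10.5 0 0 -0.108; 0 0 0 10.5 0 0 -0.108' 20; python3 - <<'E'
from h import *
go([.536,.282,.12],-.06); print(sense()['qpos'])
E
```

```text
time_s: 1.03
eef_pos: [0.2241, -0.5564, 0.1505]
eef_rot: [[0.102, 0.995, -0.0], [0.995, -0.102, 0.0], [0.0, -0.0, -1.0]]
ft_force: [-0.7, -0.1, 1.0]
grip_width: -0.0002
tool delta mm [865.9 224.4  30.9]
turn z -0.042611366080405055
[-1.27336198e+00  2.02255081e-01  1.60472646e+00  1.54398477e-05
  1.33510798e+00 -1.17075418e+00]
```

```bash
python3 -m handwheel '0 39 10 0 0 0 -0.004; 0 39 10 0 0 0 -0.004; 0 39 10 0 0 0 -0.004; 0 39 10 0 0 0 -0.004; 0 39 10 0 0 0 -0.004; 0 39 10 0 0 0 -0.004; 0 39 10 0 0 0 -0.004; 0 39 10 0 0 0 -0.004; 0 39 10 0 0 0 -0.004; 0 39 10 0 0 0 -0.004'; python3 -m handwheel '0 39 10 0 0 0 0; 0 39 10 0 0 0 0; 0 39 10 0 0 0 0; 0 39 10 0 0 0 0; 0 39 10 0 0 0 0; 0 39 10 0 0 0 0; 0 39 10 0 0 0 0; 0 39 10 0 0 0 0; 0 39 10 0 0 0 0; 0 39 10 0 0 0 0';python3 - <<'E'
from h import *
go([.536,.282,.10],-.06); print(sense()['qpos'])
E
```

```text
time_s: 1.87
eef_pos: [0.3589, -0.1754, 0.1513]
eef_rot: [[0.068, 0.998, 0.0], [0.998, -0.068, -0.0], [-0.0, 0.001, -1.0]]
ft_force: [1.2, 0.6, -0.1]
grip_width: -0.0001
time_s: 2.7
eef_pos: [0.4852, 0.2074, 0.1512]
eef_rot: [[0.068, 0.998, 0.0], [0.998, -0.068, -0.0], [-0.0, 0.0, -1.0]]
ft_force: [1.9, -1.0, 0.8]
grip_width: -0.0005
tool delta mm [77.9 45.7 51.2]
turn z -0.00763535492672851
[ 3.06809584e-01  1.08020002e-02  1.80926352e+00 -6.00255832e-05
  1.32138816e+00  3.74459752e-01]
```

```bash
python3 -m handwheel '0 26 15 16 0 0 0; 0 26 15 16 0 0 0; 0 26 15 16 0 0 0; 0 0 0 0 0 0 0; 0 0 0 0 0 0 0'; python3 - <<'E'
from h import *
for i in range(3):
    s=sense();print(s['eef_pos'].round(5) if hasattr(s['eef_pos'],'round') else s['eef_pos'],s['ft_force'])
    g=get_image("side")
cv2.imwrite("pics/s1.png",g["image"][:,:,::-1]);
im=g["image"][200:340,180:330,::-1];cv2.imwrite("pics/s1c.png",cv2.resize(im,None,fx=4,fy=4))
go([.536,.282,.10],-.06)
E
```

```text
time_s: 3.12
eef_pos: [0.5338, 0.2804, 0.1002]
eef_rot: [[0.066, 0.998, -0.005], [0.998, -0.066, -0.002], [-0.002, -0.005, -1.0]]
ft_force: [0.2, -0.1, -0.1]
grip_width: -0.0001
[0.53385 0.28035 0.10022] [ 0.2413795  -0.06144217 -0.1255886 ]
[0.53445 0.27983 0.10201] [-0.19951043  0.43704937  1.3767393 ]
[0.53507 0.27954 0.10344] [0.32103683 0.40724051 0.22224032]
tool delta mm [2.6 0.4 4.3]
turn z -0.00841526654340008
```

View pics/s1c.png

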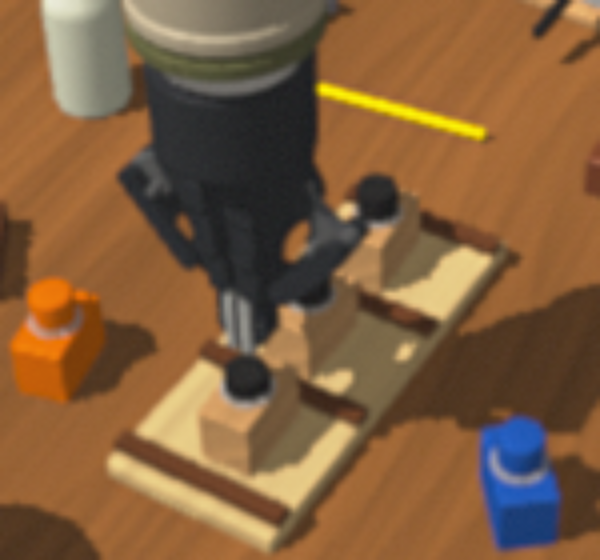

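```bash
python3 -m handwheel '0 1.3 0.2 1.5 0 0 0; 0 1.3 0.2 1.5 0 0 0; 0 0 0 1.5 0 0 0; 0 0 0 1.5 0 0 0; 0 0 0 0 0 0 0; 0 0 0 0 0 0 0; 0 0 0 0 0 0 0'; python3 -m handwheel '0 0 0 0 0 0 0'; python3 -m handwheel '0 0 0 1 0 0 0; 0 0 0 1 0 0 0; 0 0 0 0 0 0 0; 0 0 0 0 0 0 0';python3 -m handwheel '0 0 0 0 0 0 0'
```

```text
time_s: 3.85
eef_pos: [0.5358, 0.2824, 0.0973]
eef_rot: [[0.068, 0.998, 0.0], [0.998, -0.068, 0.0], [0.0, 0.0, -1.0]]
ft_force: [0.4, 0.2, -0.3]
grip_width: 0.0
time_s: 3.93
eef_pos: [0.5359, 0.2824, 0.0974]
eef_rot: [[0.068, 0.998, 0.0], [0.998, -0.068, 0.0], [0.0, 0.0, -1.0]]
ft_force: [-0.1, 0.2, 0.0]
grip_width: -0.0001
time_s: 4.27
eef_pos: [0.5357, 0.2825, 0.0951]
eef_rot: [[0.068, 0.998, -0.0], [0.998, -0.068, -0.0], [-0.0, -0.0, -1.0]]
ft_force: [0.6, 0.4, -0.0]
grip_width: 0.0
time_s: 4.35
eef_pos: [0.5358, 0.2825, 0.0952]
eef_rot: [[0.068, 0.998, -0.0], [0.998, -0.068, -0.0], [-0.0, -0.0, -1.0]]
ft_force: [0.4, 0.0, 0.2]
grip_width: 0.0001
```

```bash
python3 -m handwheel '0 0 0 1 0 0 0; 0 0 0 1 0 0 0; 0 0 0 0 0 0 0; 0 0 0 0 0 0 0' | grep -E "eef_pos|force"; python3 -m handwheel '0 0 0 0 0 0 0' | grep -E "eef_pos|force";
```

```text
eef_pos: [0.5357, 0.2824, 0.0931]
ft_force: [0.4, 0.1, 0.2]
eef_pos: [0.5358, 0.2824, 0.0933]
ft_force: [0.9, 1.1, -0.4]
```

```bash
python3 -m handwheel '0 0 0 1 0 0 0; 0 0 0 1 0 0 0; 0 0 0 0 0 0 0; 0 0 0 0 0 0 0'| grep -E "eef_pos|force"; python3 -m handwheel '0 0 0 0 0 0 0'| grep -E "eef_pos|force"
```

```text
eef_pos: [0.5357, 0.2824, 0.0911]
ft_force: [0.2, -0.8, 0.9]
eef_pos: [0.5358, 0.2825, 0.0912]
ft_force: [0.2, 0.1, -0.6]
```

```bash
python3 -m handwheel '0 0 0 0.75 0 0 0; 0 0 0 0.75 0 0 0; 0 0 0 0 0 0 0; 0 0 0 0 0 0 0'| grep -E "eef_pos|force"; python3 -m handwheel '0 0 0 0 0 0 0'| grep -E "eef_pos|force"
```

```text
eef_pos: [0.5357, 0.2824, 0.0897]
ft_force: [-0.3, 0.9, 0.1]
eef_pos: [0.5358, 0.2825, 0.0898]
ft_force: [-0.1, -0.2, -0.7]
```

```bash
python3 -m handwheel '0 0 0 0.75 0 0 0; 0 0 0 0.75 0 0 0; 0 0 0 0 0 0 0; 0 0 0 0 0 0 0'| grep -E "eef_pos|force"; python3 -m handwheel '0 0 0 0 0 0 0'| grep -E "eef_pos|force"
```

```text
eef_pos: [0.5357, 0.2824, 0.0882]
ft_force: [-0.1, 0.0, 0.0]
eef_pos: [0.5358, 0.2825, 0.0883]
ft_force: [0.3, 0.6, -0.2]
```

```bash
python3 -m handwheel '0 0 0 0.75 0 0 0; 0 0 0 0.75 0 0 0; 0 0 0 0 0 0 0; 0 0 0 0 0 0 0'| grep -E "eef_pos|force"; python3 -m handwheel '0 0 0 0 0 0 0'| grep -E "eef_pos|force"
```

```text
eef_pos: [0.5359, 0.2825, 0.0869]
ft_force: [0.3, -1.2, 0.4]
eef_pos: [0.5359, 0.2825, 0.0869]
ft_force: [0.1, -0.6, 1.8]
```

```bash
python3 -m handwheel '0 0 0 0.75 0 0 0; 0 0 0 0.75 0 0 0; 0 0 0 0 0 0 0; 0 0 0 0 0 0 0'| grep -E "eef_pos|force"; python3 -m handwheel '0 0 0 0 0 0 0'| grep -E "eef_pos|force"
```

```text
eef_pos: [0.536, 0.2825, 0.0855]
ft_force: [-0.1, 0.3, 1.8]
eef_pos: [0.5359, 0.2825, 0.0855]
ft_force: [0.4, -0.8, 2.2]
```

```bash
python3 -m handwheel '0 0 0 0.75 0 0 0; 0 0 0 0.75 0 0 0; 0 0 0 0 0 0 0'| grep -E "eef_pos|force"; for i in 1 2 3; do python3 -m handwheel '0 0 0 0 0 0 0'| grep -E "eef_pos|force"; done
```

```text
eef_pos: [0.5359, 0.2825, 0.0838]
ft_force: [0.3, -0.8, 4.0]
eef_pos: [0.5359, 0.2825, 0.0839]
ft_force: [-0.8, 0.0, 3.4]
eef_pos: [0.5359, 0.2825, 0.084]
ft_force: [-0.5, -1.3, 3.4]
eef_pos: [0.5359, 0.2825, 0.0839]
ft_force: [-0.5, 0.6, 3.8]
```

```bash
python3 -m handwheel '0 0 0 0.9 0 0 0; 0 0 0 0.9 0 0 0; 0 0 0 0 0 0 0'| grep -E "eef_pos|force"; for i in 1 2 3; do python3 -m handwheel '0 0 0 0 0 0 0'| grep -E "eef_pos|force"; done
```

```text
eef_pos: [0.536, 0.2825, 0.082]
ft_force: [-0.1, -0.0, 6.0]
eef_pos: [0.536, 0.2825, 0.0821]
ft_force: [-1.1, 0.1, 5.7]
eef_pos: [0.536, 0.2825, 0.0822]
ft_force: [0.1, -0.2, 4.9]
eef_pos: [0.536, 0.2825, 0.0822]
ft_force: [0.3, 0.1, 5.6]
```

```bash
python3 -m handwheel '0 0 0 -4 0 0 0; 0 0 0 -7 0 0 0; 0 0 0 -6 0 0 0'| grep -E "eef_pos|force";python3 - <<'E'
from h import *
go([.538,.2095,.098],-.06)
E
```

```text
eef_pos: [0.5353, 0.2823, 0.099]
ft_force: [0.2, 0.1, 0.7]
tool delta mm [-72.4   7.6   1. ]
turn z -0.008007686693623395
```

```bash
python3 -m handwheel '0 -10 1.1 0 0 0 0; 0 -18 1.9 0 0 0 0; 0 -18 1.9 0 0 0 0; 0 -16 1.7 0 0 0 0; 0 -8 0.8 0 0 0 0; 0 -2.4 0.2 1 0 0 0; 0 0 0 1 0 0 0; 0 0 0 1 0 0 0; 0 0 0 0 0 0 0; 0 0 0 0 0 0 0'| grep -E "eef_pos|force";python3 - <<'E'
from h import *
go([.538,.2095,.093],-.06)
E
```

```text
eef_pos: [0.5383, 0.2104, 0.0958]
ft_force: [-0.4, 0.6, 0.3]
tool delta mm [-0.9 -0.2  2.8]
turn z -0.007217051622260051
```

```bash
python3 -m handwheel '0 -0.9 -0.2 1.3 0 0 0; 0 0 0 1.3 0 0 0; 0 0 0 1.3 0 0 0; 0 0 0 1.3 0 0 0; 0 0 0 0 0 0 0'| grep -E "eef_pos|force"; for i in 1 2 3; do python3 -m handwheel '0 0 0 0 0 0 0'| grep -E "eef_pos|force"; done
```

```text
eef_pos: [0.538, 0.2089, 0.0904]
ft_force: [-0.2, 0.4, -0.3]
eef_pos: [0.5381, 0.2088, 0.0906]
ft_force: [0.1, 0.5, 0.5]
eef_pos: [0.5382, 0.2088, 0.0908]
ft_force: [-0.4, -0.3, 0.2]
eef_pos: [0.5383, 0.2089, 0.0909]
ft_force: [-0.5, 0.3, -0.1]
```

```bash
python3 -m handwheel '0 0 0 0.75 0 0 0; 0 0 0 0.75 0 0 0; 0 0 0 0 0 0 0; 0 0 0 0 0 0 0'| grep -E "eef_pos|force"; python3 -m handwheel '0 0 0 0 0 0 0'| grep -E "eef_pos|force"
```

```text
eef_pos: [0.5384, 0.2089, 0.0896]
ft_force: [-0.2, -0.6, 2.8]
eef_pos: [0.5384, 0.2089, 0.0895]
ft_force: [-0.6, -0.2, 2.6]
```

```bash
python3 -m handwheel '0 0 0 0.75 0 0 0; 0 0 0 0.75 0 0 0; 0 0 0 0 0 0 0; 0 0 0 0 0 0 0'| grep -E "eef_pos|force"; python3 -m handwheel '0 0 0 0 0 0 0'| grep -E "eef_pos|force"
```

```text
eef_pos: [0.5384, 0.2089, 0.0881]
ft_force: [-0.7, -0.1, 5.3]
eef_pos: [0.5385, 0.2089, 0.0882]
ft_force: [-0.5, -0.2, 5.8]
```

```bash
python3 -m handwheel '0 0 0 0.75 0 0 0; 0 0 0 0.75 0 0 0; 0 0 0 0 0 0 0; 0 0 0 0 0 0 0'| grep -E "eef_pos|force"; python3 -m handwheel '0 0 0 0 0 0 0'| grep -E "eef_pos|force"
```

```text
eef_pos: [0.5386, 0.2089, 0.087]
ft_force: [-2.4, 0.5, 7.1]
eef_pos: [0.5385, 0.2089, 0.087]
ft_force: [-2.0, -1.0, 7.7]
```

```bash
python3 -m handwheel '0 0 0 0.7 0 0 0; 0 0 0 0.5 0 0 0; 0 0 0 0 0 0 0; 0 0 0 0 0 0 0; 0 0 0 0 0 0 0'| grep -E "eef_pos|force"; python3 -m handwheel '0 0 0 0 0 0 0'| grep -E "eef_pos|force"; python3 -m handwheel '0 0 0 0 0 0 0'| grep -E "eef_pos|force"
```

```text
eef_pos: [0.5386, 0.209, 0.0861]
ft_force: [-3.2, -2.5, 10.3]
eef_pos: [0.5386, 0.2089, 0.086]
ft_force: [-3.5, -1.2, 9.5]
eef_pos: [0.5386, 0.2089, 0.0861]
ft_force: [-2.4, -1.9, 9.3]
```

```bash
python3 -m handwheel '0 0 0 -4 0 0 0; 0 0 0 -6 0 0 0; 0 0 0 -4 0 0 0'| grep -E "eef_pos|force";python3 - <<'E'
from h import *
go([.534,.134,.098],-.06)
E
```

```text
eef_pos: [0.5381, 0.2088, 0.0993]
ft_force: [-0.3, -0.5, 0.5]
tool delta mm [-74.9   1.    1.3]
turn z -0.008030517994650488
```

```bash
python3 -m handwheel '0 -10 0.1 0 0 0 0; 0 -18 0.2 0 0 0 0; 0 -18 0.2 0 0 0 0; 0 -16 0.2 0 0 0 0; 0 -8 0.1 0 0 0 0; 0 -3.9 0.1 1 0 0 0; 0 -1 0 1 0 0 0; 0 0 0 1 0 0 0; 0 0 0 0 0 0 0; 0 0 0 0 0 0 0'| grep -E "eef_pos|force";python3 -m handwheel '0 0 0 0 0 0 0'| grep -E "eef_pos|force"; python3 - <<'E'
from h import *
go([.534,.134,.093],-.06)
E
```

```text
eef_pos: [0.5339, 0.1347, 0.0959]
ft_force: [0.6, 0.1, -0.1]
eef_pos: [0.534, 0.1347, 0.0961]
ft_force: [0.5, 0.1, -0.6]
tool delta mm [-0.7  0.   3.1]
turn z -0.007174169238820749
```

```bash
python3 -m handwheel '0 -0.6 0 0.8 0 0 0; 0 0 0 0.8 0 0 0; 0 0 0 0 0 0 0; 0 0 0 0 0 0 0'| grep -E "eef_pos|force"; python3 -m handwheel '0 0 0 0 0 0 0'| grep -E "eef_pos|force"
```

```text
eef_pos: [0.5339, 0.1335, 0.0944]
ft_force: [-0.2, -0.3, 0.6]
eef_pos: [0.534, 0.1335, 0.0945]
ft_force: [0.6, 0.1, -0.1]
```

```bash
python3 -m handwheel '0 0 0 0.75 0 0 0; 0 0 0 0.75 0 0 0; 0 0 0 0 0 0 0; 0 0 0 0 0 0 0'| grep -E "eef_pos|force"; python3 -m handwheel '0 0 0 0 0 0 0'| grep -E "eef_pos|force"
```

```text
eef_pos: [0.5339, 0.1334, 0.0929]
ft_force: [-0.8, -0.9, 0.7]
eef_pos: [0.534, 0.1334, 0.093]
ft_force: [0.7, 0.3, -0.0]
```

```bash
python3 -m handwheel '0 0 0 0.75 0 0 0; 0 0 0 0.75 0 0 0; 0 0 0 0 0 0 0; 0 0 0 0 0 0 0'| grep -E "eef_pos|force"; python3 -m handwheel '0 0 0 0 0 0 0'| grep -E "eef_pos|force"
```

```text
eef_pos: [0.5341, 0.1334, 0.0916]
ft_force: [-1.4, 1.1, 1.1]
eef_pos: [0.5341, 0.1335, 0.0916]
ft_force: [-1.2, -1.3, 1.7]
```

```bash
python3 -m handwheel '0 0 0 0.75 0 0 0; 0 0 0 0.75 0 0 0; 0 0 0 0 0 0 0; 0 0 0 0 0 0 0'| grep -E "eef_pos|force"; python3 -m handwheel '0 0 0 0 0 0 0'| grep -E "eef_pos|force"
```

```text
eef_pos: [0.5341, 0.1334, 0.0901]
ft_force: [-0.8, 0.4, 4.2]
eef_pos: [0.5341, 0.1335, 0.0901]
ft_force: [-0.2, -0.3, 2.2]
```

```bash
python3 -m handwheel '0 0 0 0.75 0 0 0; 0 0 0 0.75 0 0 0; 0 0 0 0 0 0 0; 0 0 0 0 0 0 0'| grep -E "eef_pos|force"; python3 -m handwheel '0 0 0 0 0 0 0'| grep -E "eef_pos|force"; python3 -m handwheel '0 0 0 0 0 0 0'| grep -E "eef_pos|force"
```

```text
eef_pos: [0.5341, 0.1335, 0.0886]
ft_force: [-0.8, -0.6, 4.5]
eef_pos: [0.5341, 0.1335, 0.0886]
ft_force: [-0.5, -0.3, 3.3]
eef_pos: [0.5341, 0.1335, 0.0886]
ft_force: [0.0, 0.5, 3.0]
```

```bash
python3 -m handwheel '0 0 0 0.9 0 0 0; 0 0 0 0.8 0 0 0; 0 0 0 0 0 0 0; 0 0 0 0 0 0 0; 0 0 0 0 0 0 0'| grep -E "eef_pos|force"; python3 -m handwheel '0 0 0 0 0 0 0'| grep -E "eef_pos|force"; python3 -m handwheel '0 0 0 0 0 0 0'| grep -E "eef_pos|force"
```

```text
eef_pos: [0.5341, 0.1335, 0.0869]
ft_force: [-0.9, 0.3, 4.3]
eef_pos: [0.5341, 0.1335, 0.0869]
ft_force: [-1.0, -0.7, 4.8]
eef_pos: [0.5341, 0.1335, 0.0869]
ft_force: [-0.6, 0.1, 5.8]
```

```bash
python3 -m handwheel '0 0 0 -4 0 0 0; 0 0 0 -10 0 0 0; 0 -4 0 -20 0 0 0; 0 -25 0 -25 0 0 0; 1 -35 0 -20 0 0 0; 1 -25 0 0 0 0 0; 1 -10 0 0 0 0 0; 1 0 0 0 0 0 0'| grep -E "eef_pos|force|grip|time";python3 - <<'E'
from h import *
for n in("side","top"):
    g=get_image(n);cv2.imwrite(f"pics/{n}2.png",g["image"][:,:,::-1])
    x0,y0,x1,y1=(155,185,265,265) if n=="top" else (200,235,320,335)
    k=7 if n=="top" else 6
    cv2.imwrite(f"pics/{n}2c.png",cv2.resize(g["image"][y0:y1,x0:x1,::-1],None,fx=k,fy=k,interpolation=cv2.INTER_CUBIC))
E
```

```text
time_s: 16.02
eef_pos: [0.5271, 0.0328, 0.1662]
ft_force: [0.4, -0.1, 0.3]
grip_width: 0.0481
```

View pics/top2c.png

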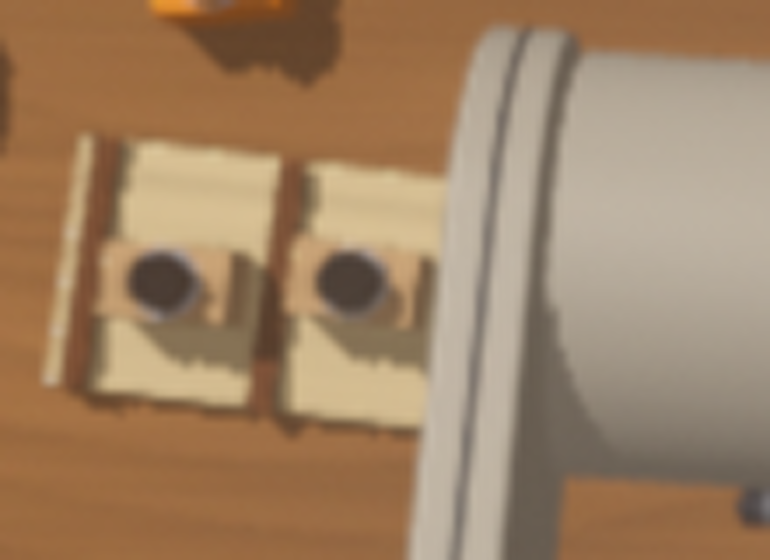

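View pics/side2c.png

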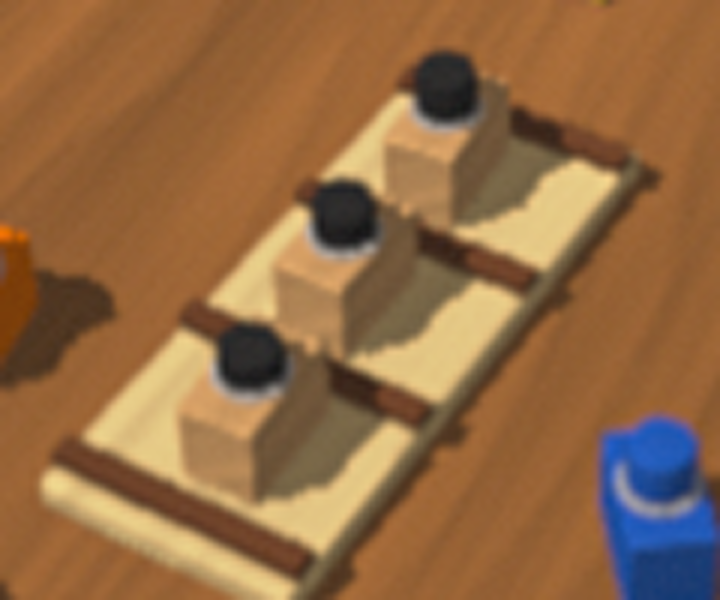

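```bash
python3 - <<'E'
from h import *
go([.538,.2095,.12],-.09)
E
```

```text
tool delta mm [174.8  -0.7  45.3]
turn z 0.020871185829945738
```

```bash
python3 -m handwheel '1 20 0 2 0 0 0.021; 1 35 0 6 0 0 0; 1 38 0 8 0 0 0; 1 38 0 8 0 0 0; 1 28 0 6 0 0 0; 1 12 0 6 0 0 0; 1 4 0 4 0 0 0; 1 0 0 4 0 0 0; 1 0 0 0 0 0 0; 1 0 0 0 0 0 0'| grep -E "eef_pos|force|grip|time"; python3 - <<'E'
from h import *
go([.538,.2095,.046],-.09)
E
```

```text
time_s: 16.95
eef_pos: [0.5422, 0.2078, 0.1214]
ft_force: [0.2, -0.1, 0.3]
grip_width: 0.0849
tool delta mm [ 1.4 -4.2 75.4]
turn z -6.332361547389809e-05
```

```bash
python3 -m handwheel '1 1.4 -4.2 10 0 0 0; 1 0 0 12 0 0 0; 1 0 0 12 0 0 0; 1 0 0 12 0 0 0; 1 0 0 10 0 0 0; 1 0 0 8 0 0 0; 1 0 0 6 0 0 0; 1 0 0 3 0 0 0; 1 0 0 1.5 0 0 0; 1 0 0 0 0 0 0'| grep -E "eef_pos|force|grip|time"; python3 -m handwheel '1 0 0 0 0 0 0; 1 0 0 0 0 0 0'| grep -E "eef_pos|force|grip|time"; python3 - <<'E'
from h import *
go([.538,.2095,.046],-.09)
g=get_image("side");cv2.imwrite("pics/s3c.png",cv2.resize(g["image"][200:340,180:330,::-1],None,fx=4,fy=4))
E
```

```text
time_s: 17.78
eef_pos: [0.5384, 0.2109, 0.0472]
ft_force: [-0.0, -0.0, 0.4]
grip_width: 0.0855
time_s: 17.95
eef_pos: [0.5389, 0.211, 0.048]
ft_force: [0.6, -0.0, -0.0]
grip_width: 0.0853
tool delta mm [-1.6 -0.8  2. ]
turn z 0.0010301283712483844
```

View pics/s3c.png

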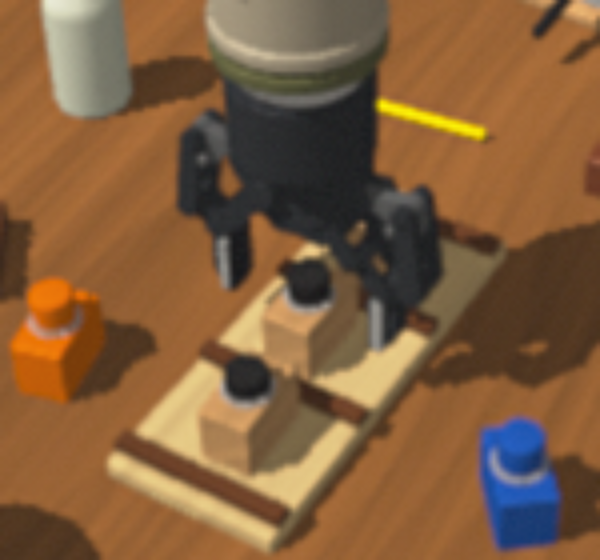

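```bash
python3 -m handwheel '1 -1.6 -0.8 2 0 0 0; 1 0 0 0 0 0 0; 0.2 0 0 0 0 0 0; 0.2 0 0 0 0 0 0; 0.2 0 0 0 0 0 0; 0.2 0 0 0 0 0 0; 0.2 0 0 0 0 0 0; 0.2 0 0 0 0 0 0; 0.2 0 0 0 0 0 0; 0.2 0 0 0 0 0 0' 40| grep -E "eef_pos|force|grip|time"; python3 -m handwheel '0.2 0 0 0 0 0 0; 0.2 0 0 0 0 0 0; 0.2 0 0 0 0 0 0'| grep -E "eef_pos|force|grip|time"
```

```text
time_s: 18.83
eef_pos: [0.5376, 0.2093, 0.0456]
ft_force: [0.0, 0.5, 2.1]
grip_width: 0.0295
time_s: 19.08
eef_pos: [0.5376, 0.2094, 0.0455]
ft_force: [0.3, 0.7, 2.0]
grip_width: 0.0293
```

```bash
python3 -m handwheel '0.2 0 0 -4 0 0 0; 0.2 0 0 -10 0 0 0; 0.2 0 0 -20 0 0 0; 0.2 0 0 -25 0 0 0; 0.2 0 0 -20 0 0 0; 0.2 0 0 -10 0 0 0; 0.2 0 0 -4 0 0 0; 0.2 0 0 0 0 0 0'| grep -E "eef_pos|force|grip|time"; python3 - <<'E'
from h import *
go([.492,-.250,.12],-.207)
g=get_image("side");cv2.imwrite("pics/s4c.png",cv2.resize(g["image"][180:340,180:330,::-1],None,fx=3.7,fy=3.7))
E
```

```text
time_s: 19.75
eef_pos: [0.5379, 0.2094, 0.1393]
ft_force: [0.6, -0.4, -1.5]
grip_width: 0.0291
tool delta mm [-461.7   -4.9   19. ]
turn z 0.1180215542236076
```

View pics/s4c.png

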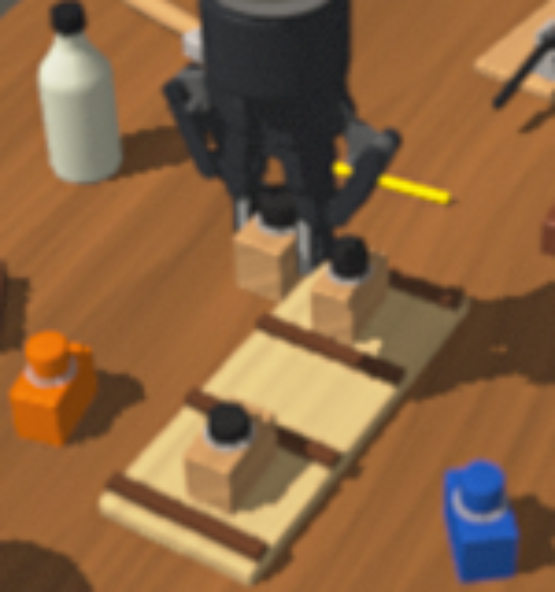

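```bash
python3 -m handwheel '0.2 -12 0 0 0 0 0; 0.2 -25 0 0 0 0 0; 0.2 -37 0 0 0 0 0; 0.2 -39 0 0 0 0 0; 0.2 -39 -1 0 0 0 0; 0.2 -39 -1 0 0 0 0; 0.2 -39 -1 0 0 0 0; 0.2 -39 -1 0 0 0 0; 0.2 -39 -1 0 0 0 0; 0.2 -39 0 0 0 0 0'| grep -E "eef_pos|force|grip|time";  python3 -m handwheel '0.2 -39 0 0 0 0 0; 0.2 -32 0 0 0 0 0.03; 0.2 -22 0 0 0 0 0.03; 0.2 -12 0 0 0 0 0.03; 0.2 -6 0 0 0 0 0.028; 0.2 0 0 0 0 0 0; 0.2 0 0 0 0 0 0; 0.2 0 0 0 0 0 0'| grep -E "eef_pos|force|grip|time";python3 - <<'E'
from h import *
go([.492,-.250,.08],-.207)
E
```

```text
time_s: 20.63
eef_pos: [0.4994, -0.1378, 0.1365]
ft_force: [-0.0, 0.3, -1.9]
grip_width: 0.0295
time_s: 21.3
eef_pos: [0.4899, -0.2448, 0.1379]
ft_force: [0.2, 0.1, -0.7]
grip_width: 0.0293
tool delta mm [-4.7  3.2 57.9]
turn z 0.0019497105366226286
```

```bash
python3 -m handwheel '0.2 -2.4 1.6 6 0 0 0; 0.2 -2.3 1.6 14 0 0 0; 0.2 0 0 18 0 0 0; 0.2 0 0 16 0 0 0; 0.2 0 0 10 0 0 0; 0.2 0 0 5 0 0 0; 0.2 0 0 3 0 0 0; 0.2 0 0 1 0 0 0; 0.2 0 0 0 0 0 0; 0.2 0 0 0 0 0 0'| grep -E "eef_pos|force|grip|time";python3 - <<'E'
from h import *
go([.492,-.250,.06],-.207)
for n in("side","top"):
    g=get_image(n);cv2.imwrite(f"pics/{n}5.png",g["image"][:,:,::-1])
cv2.imwrite("pics/s5c.png",cv2.resize(cv2.imread("pics/side5.png")[120:220,290:400],None,fx=7,fy=6,interpolation=cv2.INTER_CUBIC))
cv2.imwrite("pics/s0j.png",cv2.resize(cv2.imread("pics/side0.png")[160:220,300:380],None,fx=10,fy=10,interpolation=cv2.INTER_CUBIC))
E
```

```text
time_s: 22.13
eef_pos: [0.4926, -0.2519, 0.0662]
ft_force: [0.1, -0.4, -0.7]
grip_width: 0.0297
tool delta mm [ 1.7 -1.   6.2]
turn z 0.00010707058844960926
```

View pics/s5c.png

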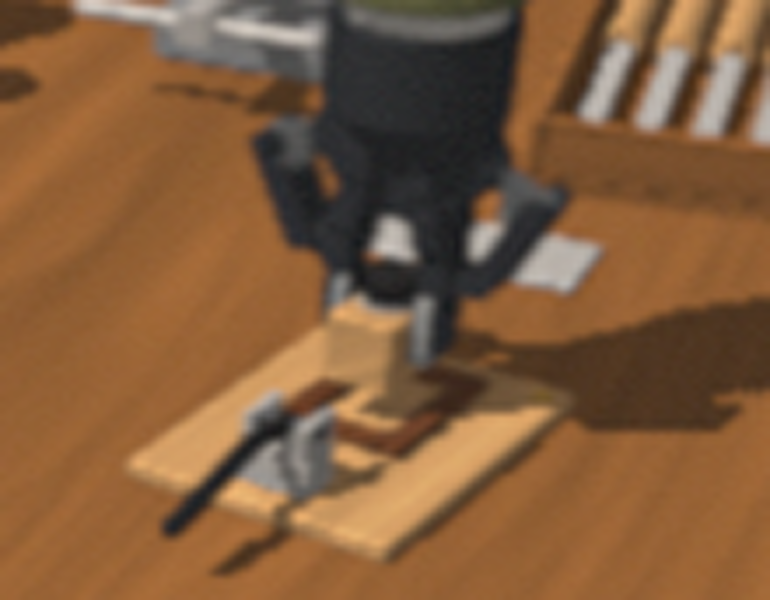

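View pics/s0j.png

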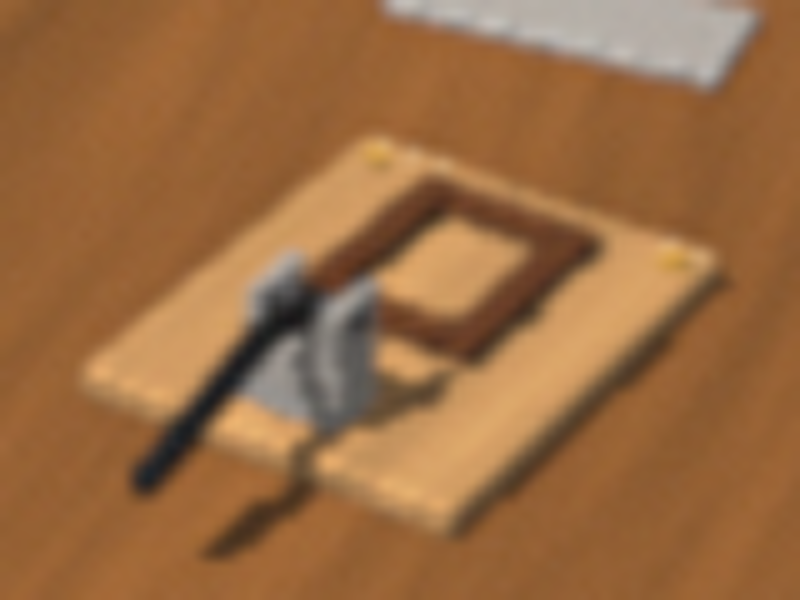

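View pics/top5.png

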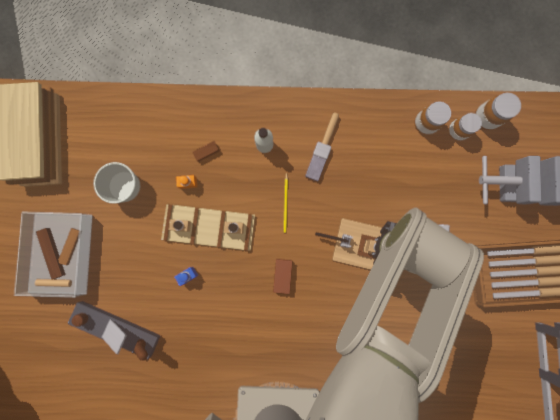

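```bash
python3 - <<'E'
from h import *
import pickle
T,S=pickle.load(open("cams.pkl","rb"))
k=lambda pts,x0,y0,fx,fy:np.array(pts,float)/[fx,fy]+[x0-.5+.5/fx,y0-.5+.5/fy]
ri=k([[368,207],[335,345],[560,252],[530,395]],310,205,7,7)
pi=k([[390,248],[375,330],[520,280],[505,360]],310,205,7,7)
L=[[.0295,.0395,.017],[-.0295,.0395,.017],[.0295,-.0395,.017],[-.0295,-.0395,.017]]
rs=k([[435,178],[600,240],[460,355]],300,160,10,10); Ls=[L[2],L[3],L[1]]
ft=least_squares(lambda p:(proj(T,pose(p[:2],p[2],L))-ri).ravel(),[.49,-.25,-.2])
fs=least_squares(lambda p:(proj(S,pose(p[:2],p[2],Ls))-rs).ravel(),[.49,-.25,-.2])
both=least_squares(lambda p:np.r_[(proj(S,pose(p[:2],p[2],Ls))-rs).ravel(),(proj(T,pose(p[:2],p[2],L))-ri).ravel()],[.49,-.25,-.2])
print("top",ft.x.round(4),ft.fun.round(1));print("side",fs.x.round(4),fs.fun.round(1));print("both",both.x.round(4))
# pad in hand, side
ps=k([[330,318],[405,335],[400,402],[328,372]],290,120,7,6)
P=np.array([[.015,.025,.036],[-.015,.025,.036],[-.015,.025,0],[.015,.025,0]])
s=sense();print(s["eef_pos"])
f=least_squares(lambda p:(proj(S,pose(p[:2],-.207,P+[0,0,p[2]]))-ps).ravel(),[.49,-.25,.03]);print("pad side fit",f.x.round(4),f.fun.round(1))
# rack pad from side (initial) for bias
pm=k([[275,258],[342,288],[342,350],[278,312]],200,235,6,6)
f=least_squares(lambda p:(proj(S,pose(p[:2],-.09,P+[0,0,p[2]]))-pm).ravel(),[.53,.2,.01]);print("mid pad side",f.x.round(4),f.fun.round(1))
E
```

```text
top [ 0.4921 -0.2501 -0.2111] [-0.3 -0.7 -0.3  0.5  0.5 -0.2  0.2  0.4]
side [ 0.4901 -0.2477 -0.2523] [-0.3 -0.3  0.4  0.1 -0.1  0.2]
both [ 0.4914 -0.2497 -0.2282]
[ 0.49253961 -0.25186529  0.06620656]
pad side fit [ 0.4844 -0.238   0.0407] [ 0.9 -0.8 -0.3 -0.3 -0.8 -0.3  0.2  1.3]
mid pad side [ 0.5859  0.1255 -0.0809] [ 0.1 -0.2 -0.5 -0.7  0.  -0.5  0.3  1.4]
```

```bash
cat > ov.py <<'E'
from h import *
import pickle
T,S=pickle.load(open("cams.pkl","rb"))
def ov(src,cam,box,f,items,out):
    im=cv2.imread(src);x0,y0,x1,y1=box
    c=cv2.resize(im[y0:y1,x0:x1],None,fx=f,fy=f,interpolation=cv2.INTER_CUBIC)
    for pts,col in items:
        p=(proj(cam,pts)-[x0,y0]+.5)*f-.5
        cv2.polylines(c,[np.round(p).astype(int)],True,col,1,cv2.LINE_AA)
    cv2.imwrite(out,c)
def rect(a,b,z): return [[a,b,z],[-a,b,z],[-a,-b,z],[a,-b,z]]
def jig(p): return [(pose(p[:2],p[2],rect(.0295,.0395,.017)),(0,255,0)),(pose(p[:2],p[2],rect(.0175,.0275,.017)),(0,255,255))]
def pad(x,y,yaw,z): return [(pose([x,y],yaw,rect(.015,.025,z+.036)),(255,0,255)),(pose([x,y],yaw,[[.015,.025,z],[-.015,.025,z],[-.015,.025,z+.036],[.015,.025,z+.036]]),(255,0,255))]
E
python3 - <<'E'
from ov import *
ov("pics/side5.png",S,(315,155,385,215),10,jig([.4921,-.2501,-.211])+pad(.4925,-.2519,-.207,.0327),"pics/ov_s5.png")
ov("pics/side0.png",S,(310,165,380,215),10,jig([.4921,-.2501,-.211]),"pics/ov_s0.png")
ov("pics/top0.png",T,(330,220,400,275),10,jig([.4921,-.2501,-.211]),"pics/ov_t0.png")
ov("pics/side0.png",S,(230,230,300,290),10,pad(.538,.2095,-.09,.012),"pics/ov_s0p.png")
E
```

```text
(no output)
```

View pics/ov_s5.png

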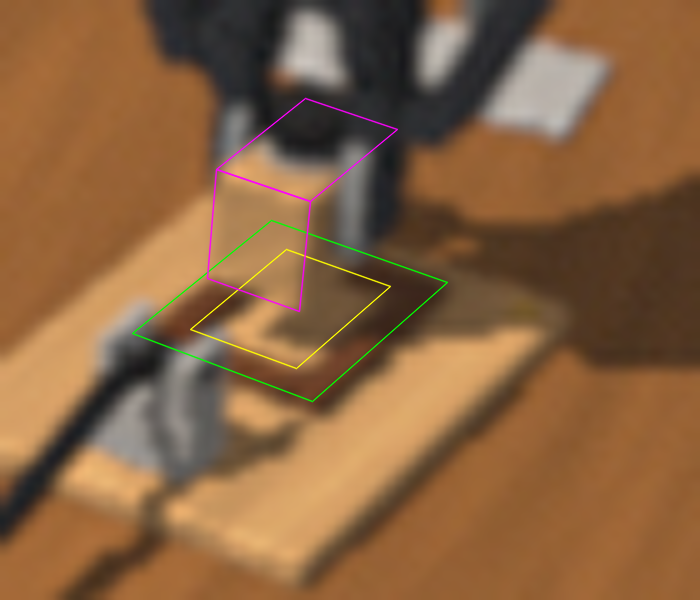

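View pics/ov_s0.png

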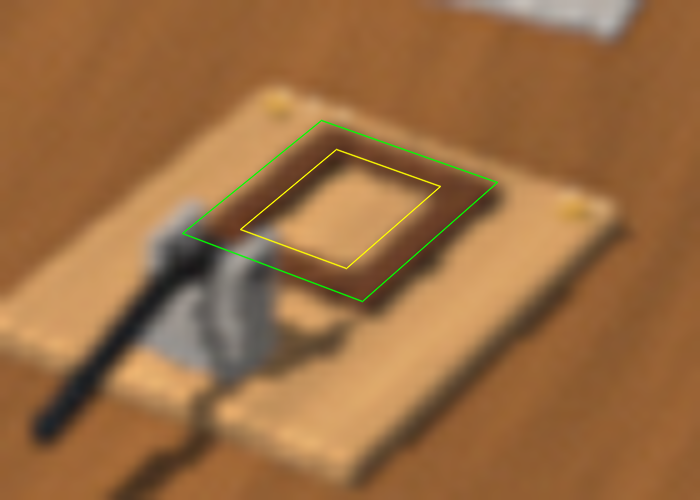

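View pics/ov_t0.png

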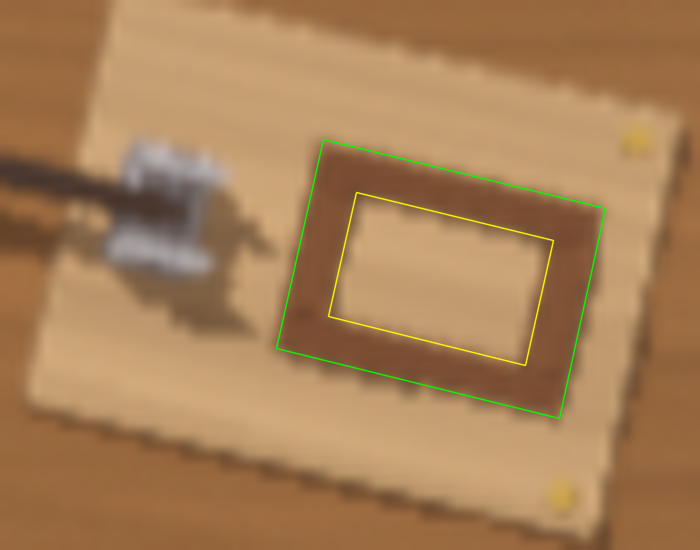

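View pics/ov_s0p.png

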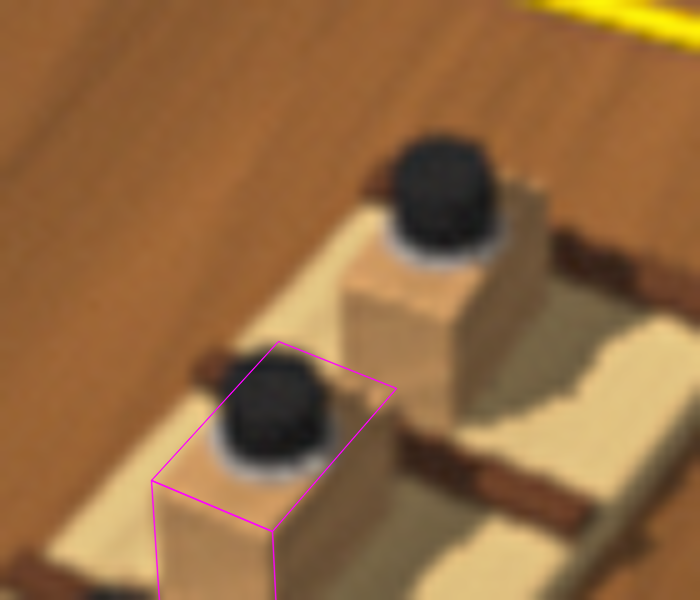

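```bash
python3 - <<'E'
from ov import *
ov("pics/side5.png",S,(328,160,368,200),15,[],"pics/z1.png")
ov("pics/side5.png",S,(328,160,368,200),15,pad(.4925,-.2519,-.207,.0327),"pics/z2.png")
a=cv2.imread("pics/z1.png");b=cv2.imread("pics/z2.png");cv2.imwrite("pics/z.png",cv2.resize(np.hstack([a,b]),(800,400)))
E
```

```text
(no output)
```

View pics/z.png

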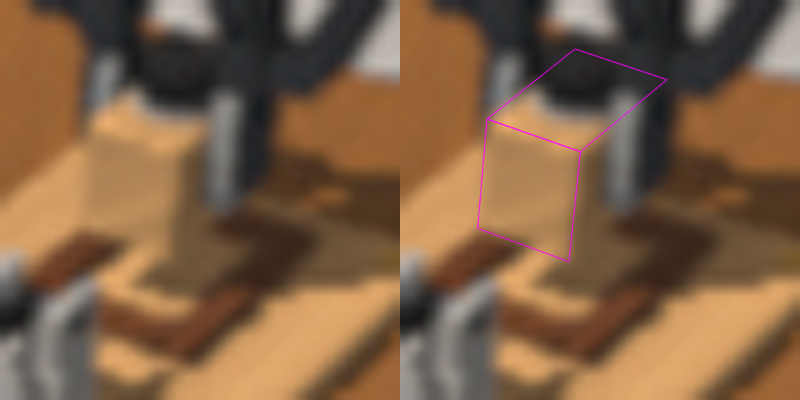

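```bash
python3 -m handwheel '0.2 1.5 -0.9 3 0 0 0.004; 0.2 0 0 3 0 0 0; 0.2 0 0 3 0 0 0; 0.2 0 0 2 0 0 0; 0.2 0 0 1 0 0 0; 0.2 0 0 0 0 0 0; 0.2 0 0 0 0 0 0; 0.2 0 0 0 0 0 0'| grep -E "eef_pos|force|grip|time";python3 - <<'E'
from h import *
go([.4917,-.250,.0525],-.211)
for n in("side","top"):
    g=get_image(n);cv2.imwrite(f"pics/{n}6.png",g["image"][:,:,::-1])
from ov import *
ov("pics/side6.png",S,(320,160,380,220),10,[],"pics/z3.png")
E
```

```text
time_s: 22.9
eef_pos: [0.4915, -0.2499, 0.0534]
ft_force: [-0.1, 0.0, -1.1]
grip_width: 0.0295
tool delta mm [-0.1  0.2  0.9]
turn z 3.1125107351037684e-05
```

View pics/z3.png

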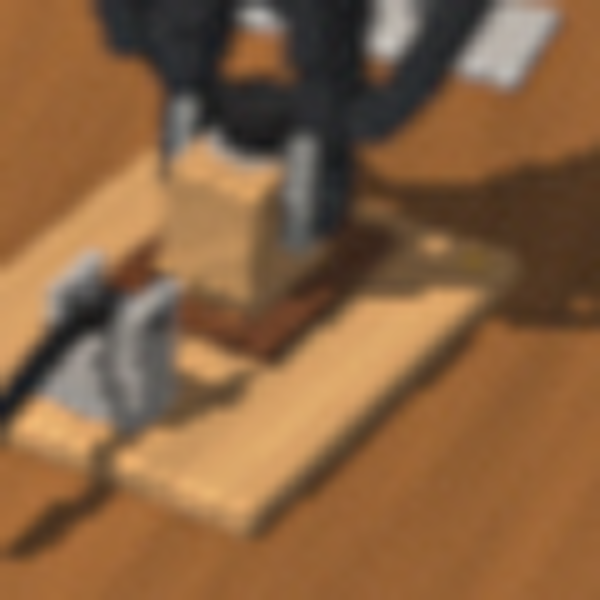

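```bash
python3 -m handwheel '0.2 0 0.2 1 0 0 0; 0.2 0 0 1 0 0 0; 0.2 0 0 1 0 0 0; 0.2 0 0 1 0 0 0; 0.2 0 0 0 0 0 0; 0.2 0 0 0 0 0 0'| grep -E "eef_pos|force|grip|time"
```

```text
time_s: 23.5
eef_pos: [0.4915, -0.2499, 0.0492]
ft_force: [0.4, -1.8, -2.0]
grip_width: 0.0294
```

```bash
python3 -m handwheel '0.2 0 0 1 0 0 0; 0.2 0 0 1 0 0 0; 0.2 0 0 1 0 0 0;  0.2 0 0 0 0 0 0; 0.2 0 0 0 0 0 0'| grep -E "eef_pos|force|grip|time"
```

```text
time_s: 23.92
eef_pos: [0.4915, -0.2499, 0.0462]
ft_force: [-0.1, -1.8, -1.5]
grip_width: 0.0296
```

```bash
python3 -m handwheel '0.2 0 0 1 0 0 0; 0.2 0 0 1 0 0 0;  0.2 0 0 0 0 0 0; 0.2 0 0 0 0 0 0'| grep -E "eef_pos|force|grip|time"
```

```text
time_s: 24.25
eef_pos: [0.4916, -0.2499, 0.0442]
ft_force: [0.6, -1.9, -2.1]
grip_width: 0.0293
```

```bash
python3 -m handwheel '0.2 0 0 0.6 0 0 0; 0.2 0 0 0 0 0 0; 0.2 0 0 0 0 0 0'| grep -E "eef_pos|force|grip|time"
```

```text
time_s: 24.5
eef_pos: [0.4916, -0.25, 0.0437]
ft_force: [-0.2, -1.0, -1.5]
grip_width: 0.029
```

Still no floor contact. I'll ease down in small steps.

```bash
python3 -m handwheel '0.2 0 0 0.6 0 0 0; 0.2 0 0 0 0 0 0; 0.2 0 0 0 0 0 0'| grep -E "eef_pos|force|grip|time"
```

```text
time_s: 24.75
eef_pos: [0.4916, -0.25, 0.0435]
ft_force: [-2.6, -0.1, 3.8]
grip_width: 0.0292
```

```bash
python3 -m handwheel '0.2 0 0 0.5 0 0 0; 0.2 0 0 0 0 0 0; 0.2 0 0 0 0 0 0'| grep -E "eef_pos|force|grip|time"
```

```text
time_s: 25.0
eef_pos: [0.4917, -0.25, 0.0435]
ft_force: [-5.1, 1.6, 10.1]
grip_width: 0.0297
```

```bash
python3 -m handwheel '0.2 0 0 -0.6 0 0 0; 0.2 0 0 0 0 0 0; 0.5 0 0 0 0 0 0; 0.6 0 0 0 0 0 0; 0.6 0 0 0 0 0 0; 0.6 0 0 0 0 0 0; 0.6 0 0 0 0 0 0'| grep -E "eef_pos|force|grip|time"
```

```text
time_s: 25.58
eef_pos: [0.4915, -0.2497, 0.043]
ft_force: [0.0, -0.0, 0.3]
grip_width: 0.0513
```

```bash
python3 -m handwheel '1 0 0 0 0 0 0; 1 0 0 0 0 0 0; 1 0 0 0 0 0 0; 1 0 0 -4 0 0 0; 1 0 0 -12 0 0 0; 1 0 0 -20 0 0 0; 1 0 0 -30 0 0 0; 1 0 0 -30 0 0 0; 1 0 0 -15 0 0 0; 1 0 0 0 0 0 0'| grep -E "eef_pos|force|grip|time"; python3 -m handwheel '1 -15 0 -10 0 0 0; 1 -30 0 -10 0 0 0; 1 -36 0 0 0 0 0; 1 -36 0 0 0 0 0; 1 -36 0 0 0 0 0; 1 -25 0 0 0 0 0; 1 -12 0 0 0 0 0; 1 0 0 0 0 0 0; 1 0 0 0 0 0 0'| grep -E "eef_pos|force|grip|time"; python3 - <<'E'
from ov import *
for n in("side","top"):
    g=get_image(n);cv2.imwrite(f"pics/{n}7.png",g["image"][:,:,::-1])
ov("pics/side7.png",S,(310,145,380,215),8,[],"pics/z4.png")
ov("pics/top7.png",T,(330,215,410,285),8,jig([.4921,-.2501,-.211])+pad(.4921,-.2501,-.211,.01),"pics/z5.png")
a=cv2.imread("pics/z4.png");b=cv2.imread("pics/z5.png")[:,:560];cv2.imwrite("pics/z6.png",cv2.resize(np.hstack([a[:560],b[:560]]),(800,400)))
E
```

```text
time_s: 26.42
eef_pos: [0.4943, -0.2516, 0.1608]
ft_force: [0.9, -0.3, 1.3]
grip_width: 0.0852
time_s: 27.17
eef_pos: [0.4515, -0.4354, 0.1738]
ft_force: [0.9, 0.4, 0.3]
grip_width: 0.0854
```

View pics/z6.png

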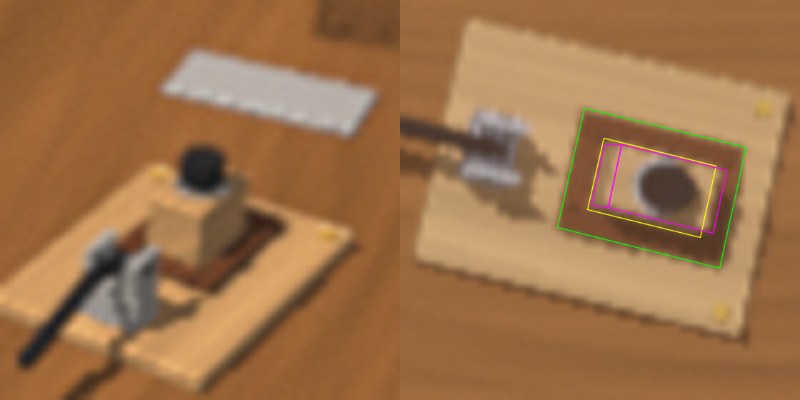

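View pics/top7.png

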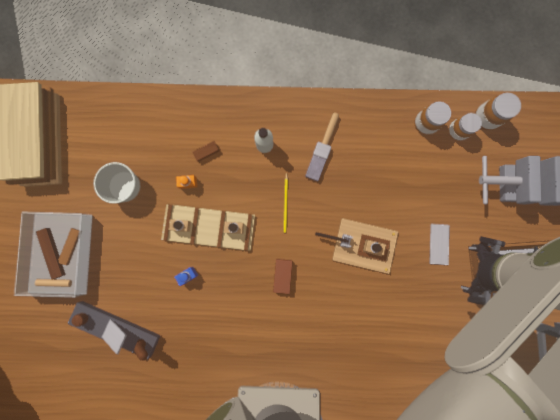

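View pics/side7.png

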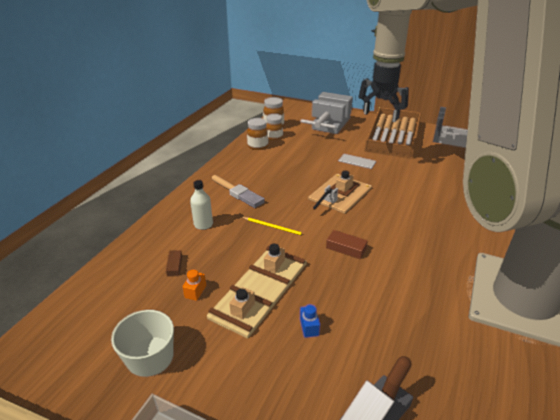

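The firm pad stands upright inside the rim (about (376,248) in the top view). The soft pads and the loose items are where they were, and the gripper is clear, so I'll hand in.

```bash
python3 -m handwheel '1 0 0 0 0 0 0; 1 0 0 0 0 0 0; 1 0 0 0 0 0 0; 1 0 0 0 0 0 0'| grep -E "force|time"; python3 -c "
from station import env
print(env.sign_off())"
```

```text
time_s: 27.6
ft_force: [0.5, -0.7, -0.7]
the job is handed in; nothing more can be done
None
```

I pressed all three cushions from left to right, found the firm pad in the middle bay, and set it in the jig's pocket. I handed the job in at about 27.6 s; the hand-in reports no verdict.

| Bay | Squeeze (estimated) | Push-back | Result |
|---|---|---|---|
| Left | about 4.7 mm | about 5.5 N | soft |
| Middle | about 4.4 mm | about 9.7 N, rising about 2 N/mm | firm |
| Right | about 5 mm | about 5 N | soft |

The squeezes come from the tool height and the force readings, which were noisy by up to about 1 N. The cushion travel itself cannot be read. Pressing the middle pad also showed a small sideways force of about 3 N, but that pad did not shift.

- **Placing:** The firm pad went into the pocket without touching the rim. It met the floor at a tool height of 43.5 mm, the height expected for fully home.
- **Final pictures:** The firm pad stands upright inside the rim and the two soft pads are in their bays. The bystanders look unmoved, and the gripper is well clear of everything.
- **Disagreement:** The side and top cameras differed by about 2 to 3 mm on where the pocket is. That is near their calibration error, so I aimed between the two, closer to the top camera's value.

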